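# Lay the standing cell down in its case and flip the lid shut

## Task

One of the two optical cells was left standing on end in its small open case, so the lid cannot close. Just by pushing with the fingertips, gently tip that cell over lengthwise so that it lies flat in its own trough, beside the other cell; then push the lid over and press it fully shut. Lift and carry nothing, do not shove the case about, and leave the things around it alone.

Things in the scene. Friction and masses are not known exactly. Their poses are not given: they have to be found in the camera images.
- case: Small dark hinged case, loose on the cart (0.3 kg, friction 0.6), lid open. Origin: centre of underside; x from front wall to hinge (away from the robot, turned up to 0.4 rad), y left, z up. Base 56 (x) by 88 mm (y), rim 20 mm high, walls 2.5 mm; inner floor 11 mm up, parted along y by a foam bar (17 mm wide, top 22 mm up) into a front and a back trough, 17x83 mm each. 33 mm high when shut.
- case_lid (a joint): Lid angle in rad: 0 fully shut, 1.92 stop of the open lid, leaning back 20 degrees beyond upright; starts 1.8 to 1.9. The lid is a light shell 56 mm deep, 88 mm wide, 13 mm high with a flat top panel. Stiff, damped hinge: the lid stays about where it is left and must be pushed all the way; it takes under 1 N at its free edge, more near the hinge.
- lid_hinge (a point): Middle of the lid's hinge line (along case y): 29 mm behind the case's origin, 20 mm above the cart.
- lid_edge (a point): Middle of the lid's free edge on its outer (top panel) side, 58 mm from the hinge line; shut, it lies above the front wall 33 mm above the cart; fully open, about 69 mm above the cart and 61 mm behind the case's origin.
- standing_cell: The optical cell that stands on end in the case: square glass bar with a stopper, 12.5x12.5x50 mm, 12 g. Origin: centre of its foot; z runs along its length (up while standing). It stands in the front or back trough (17 mm before or behind the case's origin), top 61 mm above the cart, 24 to 34 mm to the case's -y (right) side, faces within 5 degrees of the case's.
- standing_cell_mid (a point): Centre of the standing cell, 25 mm from its foot.
- lying_cell: The other, equal cell, already lying flat in the other trough with its length along case y, z axis along its length; upper face 24 mm above the cart, under the inside of the shut lid, 30 mm above the cart. Origin: centre of its foot.
- lying_cell_mid (a point): Centre of the lying cell, 25 mm from its foot.
- brown_vial: Bystander: brown glass vial with a black cap, 23 mm across and 55 mm tall, standing just in front of the case; loose. Origin: centre of its underside.
- beaker: Bystander: small glass beaker, 44 mm across and 57 mm tall, standing just left of the case (about 95 mm from the case's middle); loose. Origin: centre of its underside.
- cell_rack: Bystander: white block rack, 52x150x58 mm, long side about along y, front left; loose. Origin: centre of its underside.
- wash_bottle: Bystander: wash bottle with bent spout, 94x88x200 mm, on the left; loose. Origin: centre of its underside.
- bottle_1: Bystander: spray bottle, 58x124x278 mm, in the back left corner; loose. Origin: centre of its underside.
- film_box: Bystander: card box, 65x113x60 mm, back right; loose. Origin: centre of its underside.
- tray: Bystander: dark open acrylic tray, 105x135x52 mm, front right; loose. Origin: centre of its underside.
- pipette: Bystander: pipette lying along the back of the cart, 48x288x31 mm, length about along y; loose. Origin: centre of its underside.

How it is judged:
By the outcome, as a careful person would: the job done as asked, in the order asked, and still so for the second after the job is handed in, with the robot touching nothing.
It also fails if it takes over 42 s, if anything falls off the work surface, if the arm or the gripper's body presses on something with over 40 N, if the wrist force passes 120 N, or if a joint passes its speed limit or range.

## Robot

A 6-joint arm with a two-finger parallel gripper is mounted at the origin on a cart in front of the work surface, level with it; the furniture and walls round the work are solid. World frame = base frame: x ahead of the robot, y to its left, z up, the work surface at z = 0. Lengths are in mm, angles in rad, forces in N, time in s.
With the tool pointing down it reaches from about 350 to 775 mm from the base axis. Payload 7.3 kg.
Tool frame: the origin (TCP) lies on the mounting face of the last link; the fingertips stand 178 mm ahead of it and the grasp point (between the pads) lies 159 mm ahead of it; z points along the fingers, y is the line along which they close (so a half turn about z gives the same grasp; the last joint's range is limited). The gripper opens to 92 mm and grips with 3 to 60 N. Pads are 19 mm wide; open, the fingers measure 130 mm over their backs; the gripper's body (75 mm by 190 mm) begins 47 mm behind the grasp point.
Start: joints at [-1.249, 0.342, 1.524, -0, 1.275, -0.146], TCP at [236.754, -468.589, 404.741] pointing down, gripper open.
Joint ranges: [-2.53, 2.53], [-0.77, 2.02], [0.04, 2.7], [-1, 4.14], [0.28, 2.66], [-3.11, 3.11]. Speed limits (rad/s): [2.57, 2.57, 3.14, 3.14, 3.14, 3.14].

## Interface

Orientations are given as [roll, pitch, yaw] about the fixed x, y, z axes, in that order (R = Rz(yaw) Ry(pitch) Rx(roll)).
In Python, from plant import bot, optics, job gives the robot as it stands (bot), with the cameras (optics) and the job (job).
- The arm moves only by the shell command python3 shift.py 'ROWS'. ROWS is a JSON object with one list for each field, all of the same length, 1 to 5, a row being the entries at one place: jaw (the finger opening in mm), dx, dy, dz (the shift in mm), spin (a turn about the tool's z in rad); each row is the pose to reach, as a shift and turn from the pose commanded when the command began, along the tool's axes at that moment; what a row does not reach only later rows make up. A row lasts 1/8 s, in which the tool goes at most 62.5 mm and 0.188 rad, less where a joint would pass 70% of its speed; a pose out of reach is approached as far as the arm can. The fingers move at their own pace and stop on an object; the grip force is fixed at half the most. Time passes only in rows, so rows that do not move let the fingers close. It prints the time, the measured TCP pose, the force, the opening and the grip force at its end. Input that does not fit is refused with a message, and nothing moves.
- bot.get_obs(): the state, without advancing time (a new reading comes with each control period).
- optics.capture(name): name is "scene" or "top"; returns a dict with "color" (480x640x3 uint8, red, green, blue), "K" (3x3 intrinsics, pixels), "R" (3x3) and "t" (3): a world point X has camera coordinates R X + t. Camera axes: x right, y down, z forward; pixel columns grow to the right and rows downward; lengths in mm; the calibration is good to about 2 mm. A picture is of the moment at which its call begins. There is no depth.
- job.close_job(): hands the job in; it is judged then, once.
The state is a dict: "time": time; "joint_positions": joint angles; "dq": joint speeds; "tau": joint torques, N m; "tool_pos": TCP position; "tcp_rot": TCP orientation; "contact_force": force on the tool from outside, world axes, zero at the start; "moment": the same for the moment, N m; "grip_width": finger opening in mm; "finger_force": force on a finger pad.
Only numpy, scipy, OpenCV 4.12 (cv2) and the standard library are available. Lean on these libraries where they do the work, as an engineer would, in place of code of your own. Each camera call takes 0.05 s, during which the arm holds its last target. There are 200 camera calls.

## Working session

There is one attempt and no reset: what is moved stays moved. The work goes in short steps, Python scripts to look and compute and a shell command to move; the robot and the scene stay as the last step left them, time stands still between calls to the robot, and variables do not carry over. Pictures are saved under pics/ and viewed, at most 10 in all, crops included, and the job is handed in when it is done.

```bash
ls; mkdir -p pics; python3 - <<'E'
from plant import bot, optics, job
import cv2
o=bot.get_obs();print(o)
for n in("scene","top"):
    c=optics.capture(n);cv2.imwrite(f"pics/{n}0.png",c["color"][:,:,::-1]);print(n,c["K"],c["R"],c["t"])
E
```

```text
pics
plant.py
shift.py
{'time': 0.0, 'joint_positions': array([-1.24899952e+00,  3.42728425e-01,  1.52507066e+00, -2.04308110e-05,
        1.27539821e+00, -1.46026047e-01]), 'dq': array([ 0.00090176,  0.00055407,  0.00122816,  0.00185429, -0.00050984,
        0.00011821]), 'tau': array([-1.14687671e-03, -4.31246567e+01, -2.44225305e+01,  7.17203692e-02,
        5.59252349e-02, -1.25113656e-04]), 'tool_pos': array([ 236.70279763, -468.44309512,  404.02306193]), 'tcp_rot': array([-3.14000224e+00, -2.14159548e-04,  4.67828644e-01]), 'contact_force': array([-0.45605099, -0.17214894,  0.62872056]), 'moment': array([ 0.00687685, -0.03777272,  0.02877879]), 'finger_force': 0.0, 'grip_width': 91.88371531616272}
scene [[505.3886821    0.         325.18713628]
 [  0.         505.3886821  239.29103947]
 [  0.           0.           1.        ]] [[-0.75554045 -0.655088   -0.00428322]
 [-0.44094952  0.51337919 -0.73621011]
 [ 0.48448132 -0.55434783 -0.67673949]] [423.24076184 263.79298909 667.09894067]
top [[607.44517718   0.         328.16094975]
 [  0.         607.44517718 233.41197534]
 [  0.           0.           1.        ]] [[ 0.02472365 -0.99965841 -0.00847368]
 [-0.98614023 -0.02299651 -0.16431255]
 [ 0.16406155  0.01241865 -0.98637193]] [  33.20979636  529.10345282 1055.15956202]
```

View pics/scene0.png

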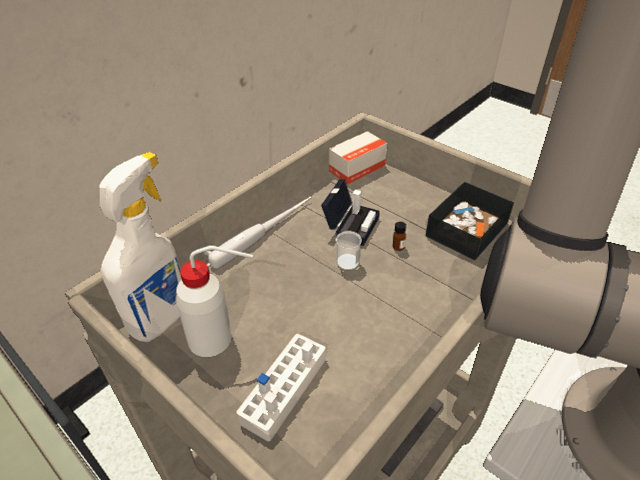

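View pics/top0.png

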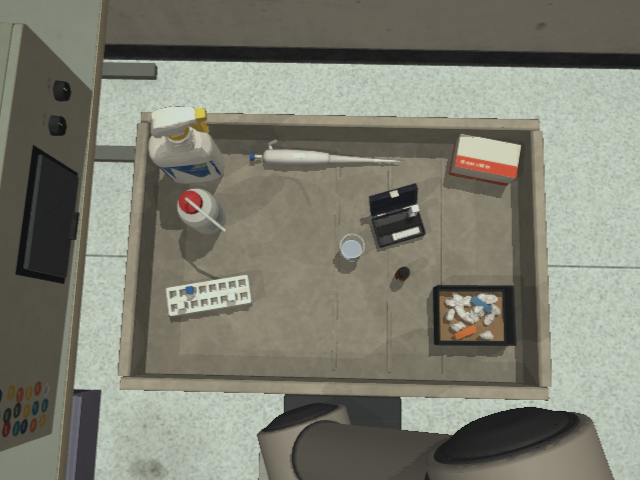

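The scene view shows the case at about (355,215) with the standing cell near (357,200). In the top view the case is at about (397,217), the standing cell is in the back trough at (413,211), and the lying cell is in front at (405,235). I'll crop in closer.

```bash
python3 - <<'E'
import cv2,numpy as np
a=cv2.imread("pics/scene0.png")[170:260,315:415];b=cv2.imread("pics/top0.png")[175:290,345:435]
cv2.imwrite("pics/a1.png",cv2.resize(a,None,fx=6,fy=6,interpolation=cv2.INTER_CUBIC))
cv2.imwrite("pics/b1.png",cv2.resize(b,None,fx=5,fy=5,interpolation=cv2.INTER_CUBIC))
E
```

```text
(no output)
```

View pics/a1.png

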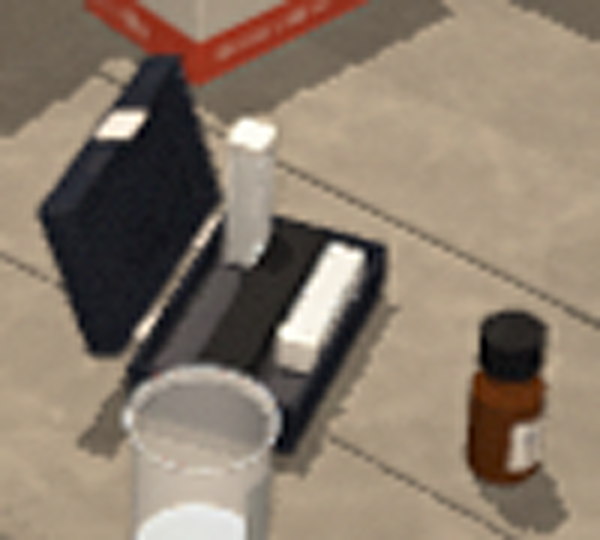

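View pics/b1.png

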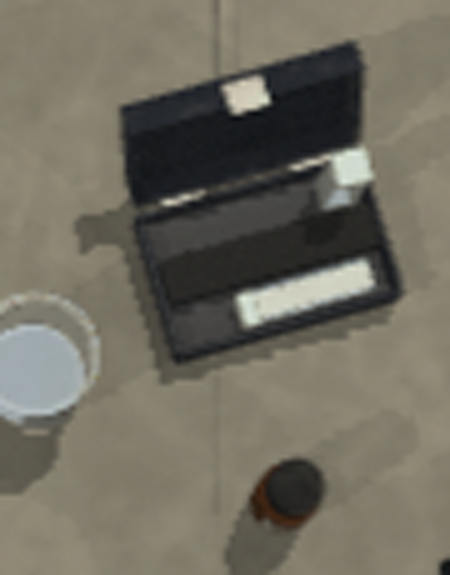

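The scene crop shows the cell top at (253,134), the front-right rim corner at (386,245), and the lid edge corners at (180,57) and (42,212). The top crop shows the cell top centre at (352,168), rim corners at (401,295), (176,360) and (137,212), and the lid edge from (122,107) to (357,43). Next I'll triangulate these.

```bash
cat >h.py <<'E'
import numpy as np,cv2
from plant import bot, optics, job
C={}
for n in("scene","top"):
    c=optics.capture(n);C[n]={k:np.array(c[k]) for k in("K","R","t","color")}
def P(n):c=C[n];return c["K"]@np.c_[c["R"],c["t"]]
def tri(s,t):
    X=cv2.triangulatePoints(P("scene"),P("top"),np.array(s,float),np.array(t,float));return X[:3,0]/X[3]
def ray(n,p,z):
    c=C[n];d=c["R"].T@np.linalg.solve(c["K"],[p[0],p[1],1]);o=-c["R"].T@c["t"];return o+d*(z-o[2])/d[2]
def proj(n,X):
    p=P(n)@np.append(X,1);return p[:2]/p[2]
E
cat >m.py <<'E'
from h import *
np.set_printoptions(precision=1,suppress=True)
S=lambda x,y:((x+.5)/6+314.5,(y+.5)/6+169.5)
T=lambda x,y:((x+.5)/5+344.5,(y+.5)/5+174.5)
print("cell top",tri(S(253,134),T(352,168)),"FR",tri(S(386,245),T(401,295)))
print("lidR",tri(S(180,57),T(357,43)),"lidL",tri(S(42,212),T(122,107)))
fr,fl,bl=[ray("top",T(*p),20) for p in((401,295),(176,360),(137,212))]
print(fr,fl,bl,np.linalg.norm(fr-fl),np.linalg.norm(fl-bl))
d=fl-fr;yaw=np.arctan2(-d[0],d[1]);print("yaw",yaw)
ct=ray("top",T(352,168),61);print("cell",ct,"scene",ray("scene",S(253,134),61))
ex=np.array([np.cos(yaw),np.sin(yaw),0]);ey=np.array([-ex[1],ex[0],0])
o=(fr+fl)/2+28*ex;o2=(fr+bl)/2;print("o",o,o2, "cell rel",(ct-o)@ex,(ct-o)@ey)
print("vial top",tri(S(513,335),T(295,487)),"beaker",ray("top",T(42,350),57))
print("scene FR at 20",ray("scene",S(386,245),20))
E
python3 m.py
```

```text
cell top [ 574.6 -108.7   61.2] FR [ 535.7 -131.9   21.9]
lidR [ 614.2 -111.    72.7] lidL [592.3 -25.9  70.8]
[ 535.9 -132.2   20. ] [509.7 -49.5  20. ] [564.9 -34.4  20. ] 86.8049075497454 57.18788424563588
yaw 0.3066224495749872
cell [ 574.7 -108.7   61. ] scene [ 574.6 -109.    61. ]
o [549.5 -82.4  20. ] [550.4 -83.3  20. ] cell rel 16.059847130773736 -32.65391212959437
vial top [460.3 -89.6  53.8] beaker [506.8   1.   57. ]
scene FR at 20 [ 537.1 -133.8   20. ]
```

```bash
python3 shift.py '{"jaw":[26,26,26,26,26],"dx":[462,462,462,462,462],"dy":[-169,-169,-169,-169,-169],"dz":[100,100,100,100,100],"spin":[0.188,0.188,0.188,0.188,0.188]}'; python3 shift.py '{"jaw":[26,26],"dx":[0,0],"dy":[0,0],"dz":[0,0],"spin":[0,0]}'
```

```text
time: 0.82
tool_pos: [444.2, -246.7, 343.0]
tcp_rot: [3.141, -0.0, 0.28]
contact_force: [1.4, -0.9, -0.3]
grip_width: 46.2
finger_force: 0.0
time: 1.08
tool_pos: [443.1, -248.3, 343.3]
tcp_rot: [3.141, 0.001, 0.281]
contact_force: [0.4, 0.6, 0.3]
grip_width: 28.1
finger_force: 0.0
```

```bash
python3 shift.py '{"jaw":[26,26,26,26,26],"dx":[163.4,163.4,163.4,163.4,163.4],"dy":[-97.9,-97.9,-97.9,-97.9,-97.9],"dz":[60,60,60,60,60],"spin":[0,0,0,0,0]}'; python3 shift.py '{"jaw":[26],"dx":[0],"dy":[0],"dz":[0],"spin":[0]}'; python3 - <<'E'
from h import *
o=bot.get_obs();p=o["tool_pos"];y=o["tcp_rot"][2]
c=np.array([574.6,-108.7]);d=c-p[:2];print(o["grip_width"],p,d@[np.cos(y),np.sin(y)],d@[np.sin(y),-np.cos(y)])
a=C["scene"]["color"][130:260,300:420,::-1];b=C["top"]["color"][150:270,345:445,::-1]
f=lambda i:cv2.resize(i,(400,480),interpolation=cv2.INTER_CUBIC)
cv2.imwrite("pics/c1.png",np.hstack([f(a),f(b)]))
E
```

```text
time: 1.7
tool_pos: [572.9, -110.1, 283.3]
tcp_rot: [3.141, 0.001, 0.279]
contact_force: [-0.7, -0.5, -0.2]
grip_width: 25.8
finger_force: 0.0
time: 1.82
tool_pos: [572.4, -110.9, 284.1]
tcp_rot: [3.141, -0.0, 0.277]
contact_force: [-1.3, 0.1, -0.2]
grip_width: 25.8
finger_force: 0.0
26.41186824120944 [ 572.50557012 -110.69254974  284.15412674] 2.560079976184757 -1.3427142410412836
```

View pics/c1.png

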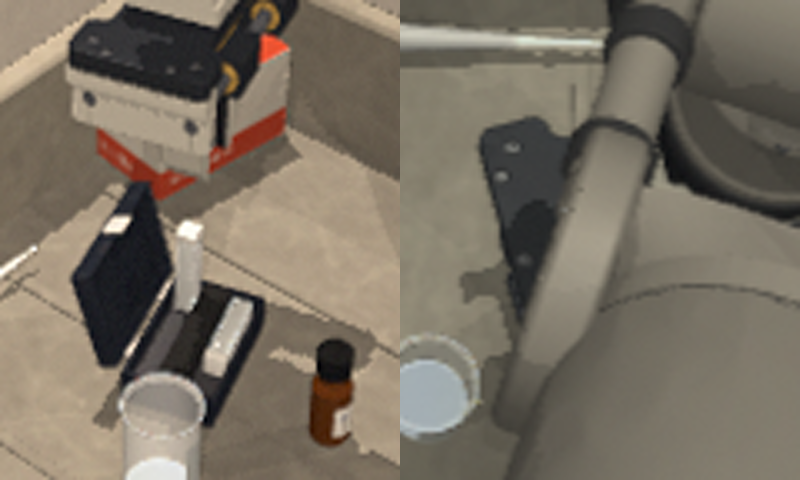

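Scene crop: the gripper hangs above the cell (cell top at (190,230) in the left panel), and the case is unmoved. The arm hides the case in the top view. I'll lower so the pads straddle the cell.

```bash
python3 shift.py '{"jaw":[26,26,26,26,26],"dx":[1,1,1,1,1],"dy":[-1,-1,-1,-1,-1],"dz":[15,30,45,58,58],"spin":[0,0,0,0,0]}'; python3 - <<'E'
from h import *
o=bot.get_obs();p=o["tool_pos"];y=o["tcp_rot"][2]
c=np.array([574.6,-108.7]);d=c-p[:2];print(o["grip_width"],p,d@[np.cos(y),np.sin(y)],d@[np.sin(y),-np.cos(y)],o["contact_force"])
a=C["scene"]["color"][150:260,310:420,::-1]
cv2.imwrite("pics/d1.png",cv2.resize(a,None,fx=5,fy=5,interpolation=cv2.INTER_CUBIC))
E
```

```text
time: 2.55
tool_pos: [573.5, -107.6, 223.8]
tcp_rot: [-3.14, 0.002, 0.28]
contact_force: [-0.2, 0.1, -0.1]
grip_width: 26.3
finger_force: 0.0
26.128168258958645 [ 574.019102   -107.77644484  225.31176743] 0.30313009219513776 1.0480976902694337 [ 0.11830892  0.25279224 -0.76531908]
```

View pics/d1.png

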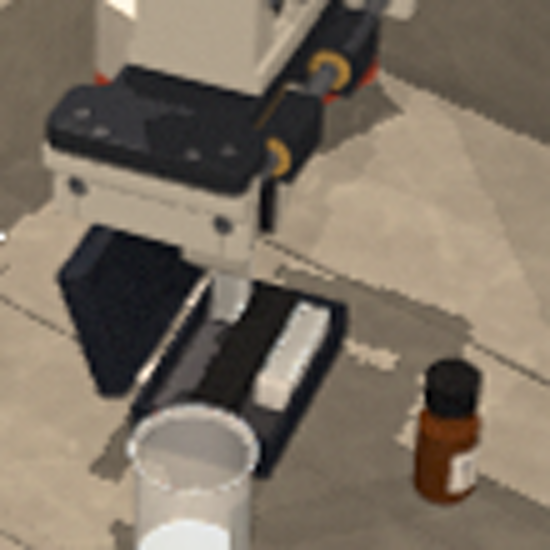

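The left finger covers the standing cell, whose foot is visible at (230,300) between the finger tips. The lid and case are in place and the contact force is about 0. Next I tip slowly towards case left.

```bash
python3 shift.py '{"jaw":[26,26,26,26,26],"dx":[0,0,0,0,0],"dy":[-2.5,-5,-7,-9,-11],"dz":[0,0,0,0,0],"spin":[0,0,0,0,0]}'; python3 shift.py '{"jaw":[26,26,26,26],"dx":[0,0,0,0],"dy":[-2,-4,-6,-6],"dz":[0,0,0,0],"spin":[0,0,0,0]}'; python3 - <<'E'
from h import *
o=bot.get_obs();p=o["tool_pos"];y=o["tcp_rot"][2]
c=np.array([574.6,-108.7]);d=c-p[:2];print(o["grip_width"],p,d@[np.cos(y),np.sin(y)],d@[np.sin(y),-np.cos(y)],o["contact_force"])
a=C["scene"]["color"][150:260,310:420,::-1]
cv2.imwrite("pics/e1.png",cv2.resize(a,None,fx=5,fy=5,interpolation=cv2.INTER_CUBIC))
E
```

```text
time: 3.28
tool_pos: [570.8, -97.1, 225.4]
tcp_rot: [3.141, -0.0, 0.28]
contact_force: [-0.1, -0.2, -1.1]
grip_width: 26.0
finger_force: 0.0
time: 3.78
tool_pos: [569.1, -91.3, 225.3]
tcp_rot: [3.142, 0.0, 0.28]
contact_force: [0.7, 0.6, -0.8]
grip_width: 26.1
finger_force: 0.0
25.731740064065093 [569.17100839 -91.47162708 225.35725173] 0.4593677512153862 18.05767882876211 [-0.51365666 -0.45387192  0.26001409]
```

View pics/e1.png

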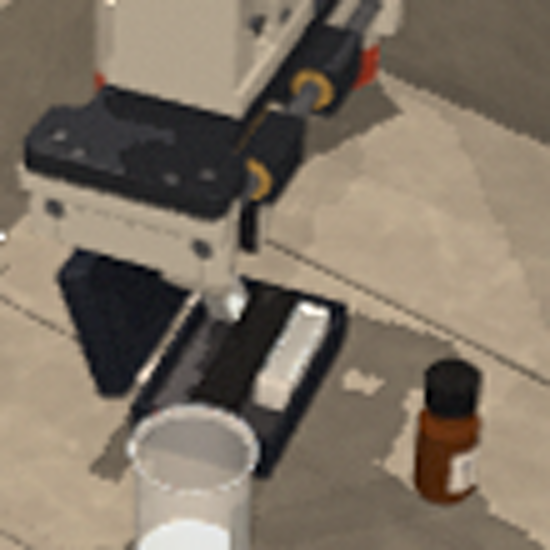

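The cell foot stays at (230,300) and its top now leans left behind the finger. I go a little further, then open with the left pad held in place and lower.

```bash
python3 shift.py '{"jaw":[26,30,35,40,45],"dx":[0,0,0,0,0],"dy":[-2,-2,0,3,5.5],"dz":[0,0,0,0,0],"spin":[0,0,0,0,0]}'; python3 shift.py '{"jaw":[50,54,56,56,56],"dx":[0,0,0,0,0],"dy":[2,4,6.5,6.5,6.5],"dz":[0,0,0,4,8],"spin":[0,0,0,0,0]}';  python3 shift.py '{"jaw":[56,56,56,56],"dx":[0,0,0,0],"dy":[0,0,0,0],"dz":[5,9,11,11],"spin":[0,0,0,0]}'; python3 - <<'E'
from h import *
o=bot.get_obs();p=o["tool_pos"];y=o["tcp_rot"][2]
c=np.array([574.6,-108.7]);d=c-p[:2];print(o["grip_width"],p,d@[np.cos(y),np.sin(y)],d@[np.sin(y),-np.cos(y)],o["contact_force"])
a=C["scene"]["color"][150:260,310:420,::-1]
cv2.imwrite("pics/f1.png",cv2.resize(a,None,fx=5,fy=5,interpolation=cv2.INTER_CUBIC))
E
```

```text
time: 4.5
tool_pos: [570.8, -97.0, 225.3]
tcp_rot: [3.141, -0.0, 0.28]
contact_force: [0.2, 0.2, -0.4]
grip_width: 43.9
finger_force: 0.0
time: 5.12
tool_pos: [572.4, -103.0, 217.0]
tcp_rot: [-3.142, 0.0, 0.28]
contact_force: [-0.4, -0.2, -1.0]
grip_width: 56.2
finger_force: 0.0
time: 5.62
tool_pos: [572.4, -103.0, 206.2]
tcp_rot: [-3.142, 0.0, 0.28]
contact_force: [0.2, 1.0, -0.0]
grip_width: 56.1
finger_force: 0.0
55.431247011916554 [ 572.53124641 -103.02036487  206.43696755] 0.4197899115060142 6.030072388893754 [-0.10621348 -0.56978588 -0.17943178]
```

View pics/f1.png

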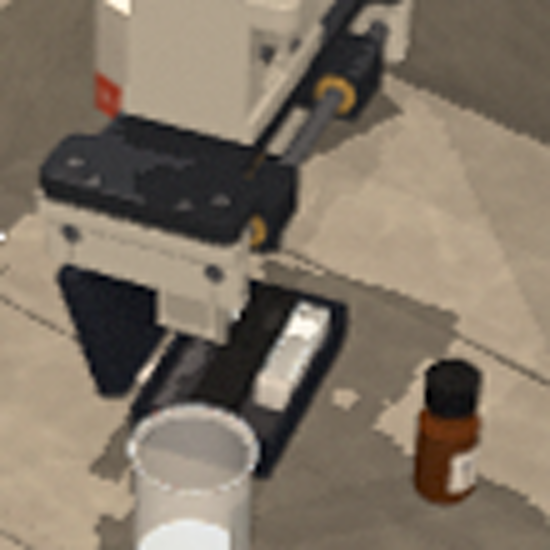

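The left finger at (205,330) hides the leaning cell, and the case has not moved. I now lay the cell down by moving left slowly.

```bash
python3 shift.py '{"jaw":[56,56,56,56,56],"dx":[0,0,0,0,0],"dy":[-4,-8,-12,-15,-18],"dz":[0,0,0,0,0],"spin":[0,0,0,0,0]}'; python3 shift.py '{"jaw":[56,56,56,56,56],"dx":[0,0,0,0,0],"dy":[-3,-6,-9,-12,-15],"dz":[0,0,0,0,0],"spin":[0,0,0,0,0]}';python3 shift.py '{"jaw":[56,56,56],"dx":[0,0,0],"dy":[-2,-4,-4],"dz":[0,0,0],"spin":[0,0,0]}'; python3 - <<'E'
from h import *
o=bot.get_obs();p=o["tool_pos"];print(o["grip_width"],p,o["contact_force"])
a=C["scene"]["color"][150:260,310:420,::-1]
cv2.imwrite("pics/g1.png",cv2.resize(a,None,fx=5,fy=5,interpolation=cv2.INTER_CUBIC))
E
```

```text
time: 6.35
tool_pos: [567.5, -85.4, 206.4]
tcp_rot: [3.141, -0.0, 0.28]
contact_force: [0.9, -0.1, 0.8]
grip_width: 56.2
finger_force: 0.0
time: 6.98
tool_pos: [563.3, -71.1, 206.4]
tcp_rot: [3.141, -0.0, 0.28]
contact_force: [-0.2, -0.8, -0.3]
grip_width: 55.9
finger_force: 0.0
time: 7.35
tool_pos: [562.2, -67.3, 206.4]
tcp_rot: [3.142, 0.0, 0.28]
contact_force: [-0.7, -0.2, 0.0]
grip_width: 55.7
finger_force: 0.0
56.26997013073627 [562.28221868 -67.4401218  206.36537791] [-0.28599671 -0.02384996 -0.26086567]
```

View pics/g1.png

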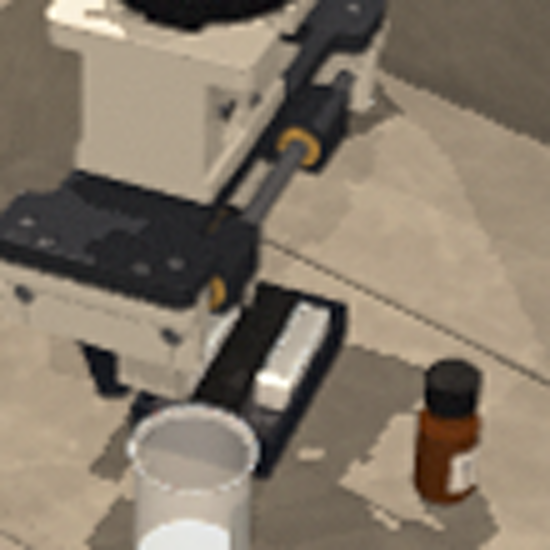

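White shows at (215,330) in the back trough, so the cell is down. I raise, close the fingers and move behind the lid, then look at the trough again.

```bash
python3 shift.py '{"jaw":[56,56,20,0,0],"dx":[0,0,0,64,64],"dy":[0,0,0,12,12],"dz":[-20,-60,-110,-110,-110],"spin":[0,0,0,0,0]}'; python3 shift.py '{"jaw":[0,0],"dx":[0,0],"dy":[0,0],"dz":[0,0],"spin":[0,0]}'; python3 - <<'E'
from h import *
o=bot.get_obs();p=o["tool_pos"];print(o["grip_width"],p,o["contact_force"])
d=p[:2]-[550,-83];print(d@[.961,.276],d@[-.276,.961])
a=C["scene"]["color"][150:260,310:420,::-1];b=C["top"]["color"][165:275,345:435,::-1]
f=lambda i:cv2.resize(i,(400,480),interpolation=cv2.INTER_CUBIC)
cv2.imwrite("pics/i1.png",np.hstack([f(a),f(b)]))
E
```

```text
time: 8.07
tool_pos: [629.5, -61.1, 316.3]
tcp_rot: [3.14, -0.003, 0.28]
contact_force: [0.4, 0.4, -0.4]
grip_width: 30.8
finger_force: 0.0
time: 8.32
tool_pos: [626.2, -61.4, 315.9]
tcp_rot: [-3.141, 0.002, 0.28]
contact_force: [-0.2, 0.2, -0.3]
grip_width: 10.7
finger_force: 0.0
2.8604759905689336 [626.38904358 -61.42094034 316.37930012] [ 0.29459171 -0.69087908  1.01552411]
79.36569134375836 -0.34589969735603177
```

View pics/i1.png

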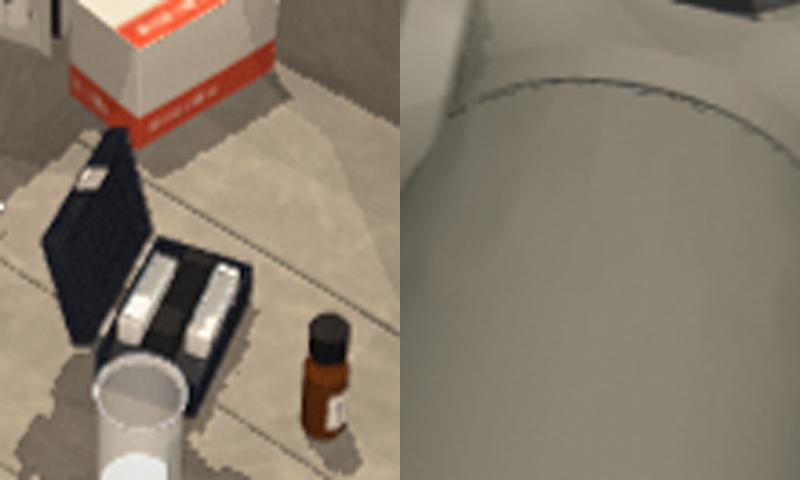

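The cell now lies flat in the back trough at (147,298), beside the other cell at (213,310). The lid is open, and the case, beaker and vial are unmoved. I lower behind the lid and push.

```bash
python3 shift.py '{"jaw":[0,0,0,0,0],"dx":[0,0,0,-4,-7],"dy":[0,0,0,0,0],"dz":[40,76,76,76,76],"spin":[0,0,0,0,0]}'; python3 shift.py '{"jaw":[0,0,0,0,0],"dx":[-3,-6,-9,-12,-15],"dy":[0,0,0,0,0],"dz":[0,-1,-3,-5,-6],"spin":[0,0,0,0,0]}'; python3 shift.py '{"jaw":[0,0,0,0,0],"dx":[-3,-6,-9,-12,-15],"dy":[0,0,0,0,0],"dz":[-1,-2,-2.5,-3,-3.5],"spin":[0,0,0,0,0]}'
```

```text
time: 9.05
tool_pos: [620.5, -63.4, 242.3]
tcp_rot: [3.14, -0.003, 0.28]
contact_force: [-0.2, 0.1, -0.6]
grip_width: 0.3
finger_force: 0.0
time: 9.68
tool_pos: [605.8, -67.4, 246.5]
tcp_rot: [3.141, -0.0, 0.28]
contact_force: [0.9, 0.3, 0.4]
grip_width: 0.7
finger_force: 0.2
time: 10.3
tool_pos: [591.3, -71.5, 249.8]
tcp_rot: [3.142, 0.0, 0.28]
contact_force: [0.5, 0.8, -1.6]
grip_width: 0.1
finger_force: 0.2
```

```bash
cat >q.py <<'E'
from h import *
o=bot.get_obs();p=o["tool_pos"]
d=p[:2]-[550,-83];print("front x",d@[.961,.276]-9.5,"tip z",p[2]-178)
cx,cy=np.array([.961,.276,0]),np.array([-.276,.961,0]);O=np.array([550,-83,0])
# brightness at case points as if visible: back cell top, lying cell top, shut-lid panel
for n,q in(("back cell",(17,0,24)),("front cell",(-17,-8,24)),("lid shut panel",(-5,-25,33)),("lid front",(-22,-30,33))):
    u,v=proj("scene",O+cx*q[0]+cy*q[1]+[0,0,q[2]]).round().astype(int);print(n,(u,v),C["scene"]["color"][v-1:v+2,u-1:u+2].mean((0,1)).round())
E
python3 q.py
```

```text
front x 33.266818818415004 tip z 71.86825674141136
back cell (np.int64(349), np.int64(216)) [180. 172. 159.]
front cell (np.int64(368), np.int64(219)) [246. 241. 229.]
lid shut panel (np.int64(365), np.int64(208)) [37. 35. 32.]
lid front (np.int64(374), np.int64(209)) [99. 90. 82.]
```

```bash
python3 shift.py '{"jaw":[0,0,0,0,0],"dx":[-4.5,-8,-11,-14.5,-18],"dy":[0,0,0,0,0],"dz":[0,0,0.5,1,2],"spin":[0,0,0,0,0]}'; python3 shift.py '{"jaw":[0,0,0,0,0],"dx":[-3,-6,-9,-12.5,-15],"dy":[0,0,0,0,0],"dz":[1,2,3.5,5,7],"spin":[0,0,0,0,0]}'; python3 q.py
```

```text
time: 11.02
tool_pos: [574.0, -76.6, 247.8]
tcp_rot: [3.141, -0.0, 0.28]
contact_force: [-0.2, 0.6, 0.5]
grip_width: 0.6
finger_force: 0.2
time: 11.65
tool_pos: [559.6, -80.7, 240.8]
tcp_rot: [3.142, 0.0, 0.28]
contact_force: [0.4, 0.1, 0.0]
grip_width: 0.2
finger_force: 0.1
front x 0.2314290521203084 tip z 62.52858593294877
back cell (np.int64(349), np.int64(216)) [37. 36. 38.]
front cell (np.int64(368), np.int64(219)) [185. 176. 161.]
lid shut panel (np.int64(365), np.int64(208)) [133. 122. 112.]
lid front (np.int64(374), np.int64(209)) [99. 91. 82.]
```

```bash
python3 shift.py '{"jaw":[0,0,0,0,0],"dx":[-4,-8,-11,-13.5,-16],"dy":[0,0,0,0,0],"dz":[3,6,9,13,17],"spin":[0,0,0,0,0]}'; python3 shift.py '{"jaw":[0,0,0,0,0],"dx":[-2,-4,-5,-5,-5],"dy":[0,0,0,0,0],"dz":[4,7.5,10,12,12],"spin":[0,0,0,0,0]}'; python3 q.py
```

```text
time: 12.38
tool_pos: [544.2, -85.1, 223.6]
tcp_rot: [3.142, 0.0, 0.28]
contact_force: [1.0, -0.1, -0.5]
grip_width: 0.6
finger_force: 0.1
time: 13.0
tool_pos: [539.6, -86.4, 211.7]
tcp_rot: [3.142, 0.0, 0.28]
contact_force: [-0.4, -0.4, -0.1]
grip_width: 0.5
finger_force: 0.0
front x -20.337916027564454 tip z 33.891270281150014
back cell (np.int64(349), np.int64(216)) [162. 150. 131.]
front cell (np.int64(368), np.int64(219)) [110. 101.  91.]
lid shut panel (np.int64(365), np.int64(208)) [66. 62. 58.]
lid front (np.int64(374), np.int64(209)) [35. 34. 37.]
```

Tip at z ≈ 34. I press gently until a firm force shows.

```bash
python3 shift.py '{"jaw":[0,0,0],"dx":[0,0,0],"dy":[0,0,0],"dz":[0.7,1.4,1.4],"spin":[0,0,0]}'; python3 shift.py '{"jaw":[0,0],"dx":[0,0],"dy":[0,0],"dz":[0.8,0.8],"spin":[0,0]}';python3 shift.py '{"jaw":[0,0],"dx":[0,0],"dy":[0,0],"dz":[0.8,0.8],"spin":[0,0]}'
```

```text
time: 13.48
tool_pos: [539.7, -86.4, 211.1]
tcp_rot: [3.141, -0.0, 0.28]
contact_force: [-0.7, 0.5, 6.2]
grip_width: 0.8
finger_force: 3.0
time: 13.72
tool_pos: [539.6, -86.4, 211.0]
tcp_rot: [3.141, -0.001, 0.28]
contact_force: [-4.0, 0.7, 11.6]
grip_width: 0.7
finger_force: 5.8
time: 13.98
tool_pos: [539.6, -86.4, 210.8]
tcp_rot: [3.141, -0.001, 0.28]
contact_force: [-4.9, 1.4, 17.4]
grip_width: 0.4
finger_force: 8.6
```

The lid is rigid against the rim at tip z ≈ 33, with about 17 N. I retreat and verify.

```bash
python3 shift.py '{"jaw":[0,0,0,0,0],"dx":[0,0,0,0,0],"dy":[0,0,0,0,0],"dz":[-4,-15,-60,-120,-150],"spin":[0,0,0,0,0]}'; python3 shift.py '{"jaw":[0,0,0,0,0],"dx":[-60,-60,-60,-60,-60],"dy":[60,120,180,240,240],"dz":[-50,-50,-50,-50,-50],"spin":[0,0,0,0,0]}'; python3 - <<'E'
from h import *
print(bot.get_obs()["tool_pos"])
O=np.array([550,-83,0]);cx,cy=np.array([.961,.276,0]),np.array([-.276,.961,0])
W=lambda q:O+cx*q[0]+cy*q[1]+[0,0,q[2]]
for n in("scene","top"):
    g=C[n]["color"].max(2);L,N=(360,215) if n=="scene" else (398,217),None
    m=(g<75).astype(np.uint8);k,lab,st,ce=cv2.connectedComponentsWithStats(m)
    u,v=proj(n,W((0,-15,33))).round().astype(int);l=lab[v,u];print(n,(u,v),g[v,u],st[l],ce[l])
    for z in(33,):
        h=[proj(n,W((a,b,c))) for a in(-28,28) for b in(-44,44) for c in(0,z)];h=cv2.convexHull(np.float32(h))
        mm=np.zeros_like(m);cv2.fillConvexPoly(mm,h.round().astype(int),1)
        print("pred bbox",cv2.boundingRect(h.round().astype(int)),"area",mm.sum(),"dark in",(m&mm).sum(),"comp outside",((lab==l)&(mm==0)).sum())
        r=slice(200 if n=="scene" else 185,v+18)
        print("bright in", (C[n]["color"].min(2)[mm>0]>180).sum())
E
```

```text
time: 14.6
tool_pos: [539.9, -86.5, 362.6]
tcp_rot: [3.139, -0.004, 0.28]
contact_force: [-0.6, 0.5, -1.5]
grip_width: 0.5
finger_force: 0.0
time: 15.22
tool_pos: [547.9, -337.2, 408.5]
tcp_rot: [3.141, 0.0, 0.276]
contact_force: [0.8, 1.2, -0.8]
grip_width: 0.5
finger_force: 0.0
[ 547.99104192 -335.79087921  408.25376141]
scene (np.int64(361), np.int64(211)) 247 [     0      0    640    480 289931] [313.20761836 236.13055865]
pred bbox (335, 198, 46, 50) area 1529 dark in 923 comp outside 289325
bright in 125
top (np.int64(407), np.int64(222)) 181 [     0      0    640    480 268569] [320.26064438 243.01880708]
pred bbox (371, 204, 56, 44) area 1666 dark in 1328 comp outside 268231
bright in 144
```

```bash
python3 - <<'E'
from h import *
O=np.array([550,-83,0]);cx,cy=np.array([.961,.276,0]),np.array([-.276,.961,0])
for n in("scene","top"):
    print(n)
    for a in range(40,-41,-4):
        s=""
        for b in range(56,-57,-4):
            g=C[n]["color"]; u,v=proj(n,O+cx*a+cy*b+[0,0,33]).round().astype(int);x=g[v,u].mean()
            s+="#" if x<70 else "." if x<150 else "+" if x<190 else "O"
        print(f"{a:4d}",s)
E
```

```text
scene
  40 +++++.+.+.+++++++++++++++++++
  36 ++++++++++.++++++++++++++++++
  32 ++++.++.+++++++++++++++++++++
  28 ++++.........+.........#..+++
  24 +..######################.++.
  20 .########################.++.
  16 ###################.#####.++.
  12 #########################.+..
   8 +.#######..+....+...++###.++.
   4 +.######.OOOOOOOOOOOO+####+.+
   0 ++.######OOOOOOOOOOOOO####+.+
  -4 .++#####.OOOOOOOOOOOO.####.++
  -8 .++######..+.#.#...#.#####.++
 -12 ...#######################.++
 -16 .++#######################.++
 -20 .++#######################.++
 -24 +.#######################.+++
 -28 #########################.+++
 -32 ##########..O++O#####...+++++
 -36 #########....#####..++++.++++
 -40 .................+++++++.++++
top
  40 .............................
  36 .............................
  32 .............................
  28 ................#.#....#.....
  24 ...#######################...
  20 ...######################....
  16 ...################.#####....
  12 ...######################....
   8 ...######.#..........####....
   4 ..######+OOOOOOOOOOOO#####...
   0 ..######.+++OOO+++++O####....
  -4 ..######+OOOOOOOOOOOO####....
  -8 ..#######.##.#.#.#########...
 -12 ...######################....
 -16 ..########################...
 -20 ..########################...
 -24 ..#######################....
 -28 ..############.##########....
 -32 ...######.#.#....#...........
 -36 .............................
 -40 .............................
```

Both views, rectified at z = 33 mm, agree. The lid panel, with a central label, lies flat over the case at its original pose.

```bash
python3 -c "
from plant import bot, optics, job
print(job.close_job())"
```

```text
the job is handed in; nothing more can be done
None
```

The standing cell now lies flat in the back trough beside the other cell, and the lid is pressed fully shut; I handed the job in after about 15 s of robot time, with the case about where it was, the arm clear of everything, and no contact seen with the things around it.

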